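Lay out a crank kit on the assembly bench

TASK

Lay out the parts of one crank kit for the next assembler: first set the flanged hub, boss up, in the middle of the square aluminium plate, then put the steel collar over its boss so that it lies flat on the flange. Stand the long spindle in the empty middle of the six short pins in the round dish, and lay the black handle flat on the bench midway between the two small blue bins, parallel to their facing sides and centred along their depth. Stand the black knob on its foot on the bench about 2 cm clear of the plate's edge nearest the robot, opposite the middle of that edge.

Things in the scene. Friction and masses are not known exactly. Their poses are not given: they have to be found in the camera images.
- hub: Loose turned aluminium flanged hub: a disc 60 mm across and 14 mm thick with a boss (short round stub) 26 mm across rising from its middle to 40 mm overall height. Origin: centre of the underside, z up along the boss. It starts boss up; it can be gripped across the boss.
- collar: Loose dark steel ring lying flat: 54 mm outside diameter, 36 mm bore, 18 mm high. Origin: centre of its underside, z along its axis (up at the start).
- spindle: Loose bright steel round rod standing on end: 20 mm across, 92 mm tall, with a shallow groove 8 to 14 mm below the top. Origin: centre of its foot, z up along the rod.
- handle: Loose black plastic grip lying on the bench: bar 84 mm long (x), 26 mm wide (y), 24 mm high (z), with a 10 mm steel stud standing 12 mm out of its +x end. Origin: centre of the bar's underside. Either end may point forward.
- knob: Loose black plastic mushroom knob standing on its narrower foot: 40 mm tall, foot 30 mm across, head 36 mm across between 22 and 34 mm height. Origin: centre of its foot, z up.
- plate: Fixed square aluminium base plate on the bench, 100 x 100 mm, 8 mm thick, with a dark screw in each corner. Origin: centre of its underside; x and y along its edges. Its -x edge is the one nearest the robot (the plate is turned by at most 0.22 rad).
- pot: Fixed round grey dish, 88 mm across and 30 mm high, floor 4 mm thick, holding six fixed steel pins 20 mm across whose tops are 40 mm above the bench. The pins stand in an even ring with centres 28 mm from the dish's centre; the middle place of the hexagonal pattern is empty. Origin: centre of the underside.
- bin_right: The right-hand (as the robot looks) of two equal small blue open bins fixed on the bench side by side: 100 mm deep (x), 80 mm wide (y), 45 mm high. Origin: centre of the underside, y pointing to the left-hand bin, whose origin is 220 mm away, so that a gap 140 mm wide lies between them.
- bin_left: The left-hand one of the two equal small blue bins, 100 x 80 x 45 mm, parallel to the other. Origin: centre of the underside.
Not all that is in view belongs to the job. What is shaped like the knob but orange or purple is not meant.

How it is judged (in metres and radians):
On the way, in this order (a step that is already met when the one before it is completed fails the run):
1. the hub stands in the middle of the plate, without the collar (z of hub in the frame of plate between 0.004 and 0.012 m and horizontal distance between hub and plate below 0.014 m and angle between hub's own z axis and vertical below 0.12 rad and linear speed of hub below 0.03 m/s), for 0.2 s.
2. the collar lies on the hub's flange around the boss, with the hub still in the middle of the plate (z of hub in the frame of plate between 0.004 and 0.012 m and horizontal distance between hub and plate below 0.014 m and angle between each of hub, collar's own z axis and vertical below 0.12 rad and z of collar in the frame of hub between 0.01 and 0.019 m and horizontal distance between collar and hub below 0.008 m), for 0.2 s.
At the end, for the whole second after the job is handed in: Upright: hub on plate within 14 mm of its middle, collar on its flange, spindle on dish floor within 12 mm of centre, knob 68-125 mm robotwards of plate centre, 22 mm sideways. Handle flat, 15 mm from midway between bins, 20 mm along depth, parallel within 0.22 rad. All at rest (all of step 2 and z of spindle in the frame of pot between 0.001 and 0.009 m and horizontal distance between spindle and pot below 0.012 m and angle between each of spindle, handle, knob's own z axis and vertical below 0.12 rad and y of handle in the frame of bin_right between 0.095 and 0.125 m and x of handle in the frame of bin_right between -0.02 and 0.02 m and angle between the x axis of handle and the x axis of bin_right, either way round below 0.22 rad and height (world z) of each of handle, knob below 0.006 m and x of knob in the frame of plate between -0.125 and -0.068 m and y of knob in the frame of plate between -0.022 and 0.022 m and linear speed of each of hub, collar, spindle, handle, knob below 0.03 m/s); the robot touches nothing.
It also fails if it takes over 120 s, if anything falls off the work surface, if the arm or the gripper's body presses on something with over 40 N, if the wrist force passes 120 N, or if a joint passes its speed limit or range.

ROBOT

A 7-joint arm with a two-finger parallel gripper is mounted at the origin on the work surface. World frame = base frame: x ahead of the robot, y to its left, z up, the work surface at z = 0. Lengths are in m, angles in degrees, forces in N, time in s.
With the tool pointing down it reaches from about 0.425 to 0.875 m from the base axis. Payload 4.7 kg.
Tool frame: the origin (TCP) lies midway between the tips of the shut fingers; the grasp point (between the pads) lies 19 mm behind it; z points along the fingers, x is the direction in which the jaws open and shut, and the axes are right-handed (so a half turn about z gives the same grasp; the last joint's range is limited). The gripper opens to 87 mm and grips with 3 to 60 N. Pads are 19 mm wide; open, the fingers measure 117 mm over their backs; the gripper's body (75 mm by 190 mm) begins 51 mm behind the grasp point.
Start: joints at [66.469, 18.392, -4.016, 83.108, 1.295, 78.541, -3.26], TCP at [0.268, -0.592, 0.223] pointing down, gripper open.
Joint ranges: [-163.93, 163.93], [-17.29, 119.83], [-79.2, 71.16], [3.27, 140.29], [-89.18, 269.18], [5.43, 117.66], [-154.24, 154.24]. Speed limits (degrees/s): [147.25, 147.25, 180, 180, 180, 180, 180].

INTERFACE

Orientations are given as [roll, pitch, yaw] about the fixed x, y, z axes, in that order (R = Rz(yaw) Ry(pitch) Rx(roll)).
In Python, from cell import telemetry, optics, env gives the robot as it stands.
- The arm moves only by the tool arm_command, never from a script. Its arguments are lists of equal length, an entry for each row: "translation": the shift along the tool's x, y, z in cm, a list of three; "twist": the turn about the tool's z in degrees. In form: {"translation": [[x, y, z], ...], "twist": [twist, ...]}. A call has 1 to 10 rows; each row shifts and turns the pose as measured when the row begins, along the tool's axes as they then stand; what a row does not reach is not made up. A row lasts 1/8 s, in which the tool goes at most 62.5 mm and 10.7 degrees, less where a joint would pass 70% of its speed; a pose out of reach is approached as far as the arm can. A call is refused whole if a number of a shift passes 6.25 or a number of a turn 10.7, either way. A call with a gripper value outside its range is refused whole. "grip" is the opening in per cent of the stroke, from 0 (shut) to 100 (fully open), set as the call begins (left out, the last holds). The fingers move at their own pace and stop on an object; "force" is the grip in N (left out, the last holds). Time passes only in rows, so rows that do not move let the fingers close. It gives the time, the measured TCP pose, the force and the opening at its end, in the units of the state.
- telemetry.get_obs(): the state, without advancing time (a new reading comes with each control period).
- optics.read_camera(name): name is "scene" or "top" or "wrist"; returns a dict with "img" (400x640x3 uint8, blue, green, red), "fx", "fy", "cx", "cy" (pixels), "dist" ([k1, k2, p1, p2, k3] as OpenCV has them; the pictures are not rectified), "extrinsics" (4x4, takes a point from camera to world coordinates); the wrist camera has in their place "hand_eye" (4x4, takes a point from camera to tool coordinates, whose origin is the TCP and whose axes are the tool frame's). Camera axes: x right, y up, looking along -z (the intrinsics and any distortion apply to the point x, -y, -z); pixel columns grow to the right and rows downward; lengths in m; the calibration is good to about 2 mm. A picture is of the moment at which its call begins: read the wrist's pose just before it. There is no depth.
- env.sign_off(): hands the job in, once; it reports no verdict.
The state is a dict: "time_s": time; "qpos": joint angles; "joint_velocities": joint speeds; "effort": joint torques, N m; "tool_pos": TCP position; "tool_rot": TCP orientation; "force": force on the tool from outside, world axes, zero at the start; "wrist_torque": the same for the moment, N m; "grip_width": finger opening in m.
Only numpy, scipy, OpenCV 4.12 (cv2) and the standard library are available. Lean on these libraries where they do the work, as an engineer would, in place of code of your own. Each camera call takes 0.05 s, during which the arm holds its last target. There are 200 camera calls.

## Working session

There is one attempt and no reset: what is moved stays moved. The work goes in short steps, Python scripts to look and compute and a tool call to move; the robot and the scene stay as the last step left them, time stands still between calls to the robot, and variables do not carry over. Pictures are saved under pics/ and viewed, about 12 in all and at most 16, crops included, and the job is handed in when it is done.

Besides the shell and the picture viewer there is one more tool, called after "Call:" by a JSON object that holds its "name" and its "arguments". arm_command: Moves the arm, as the interface text tells. Its arguments: {"type":"object","properties":{"translation":{"type":"array","items":{"type":"array","items":{"type":"number"}}},"twist":{"type":"array","items":{"type":"number"}},"grip":{"type":"number"},"force":{"type":"number"}},"required":["translation","twist"]}

```bash
mkdir -p pics; ls
python3 - <<'E'
from cell import telemetry, optics
import cv2
print(telemetry.get_obs())
for n in ("scene","top"):
    c=optics.read_camera(n); cv2.imwrite(f"pics/{n}0.png",c["img"])
    print(n,c["fx"],c["fy"],c["cx"],c["cy"],c["dist"],c["extrinsics"])
c=optics.read_camera("wrist"); print(c["fx"],c["dist"],c["hand_eye"])
E
```

```text
pics
{'time_s': 0.0, 'qpos': array([66.46909016, 18.44081348, -4.01494963, 83.17703029,  1.29462481,
       78.54013249, -3.26023079]), 'joint_velocities': array([-0.03813076,  0.01898271, -0.02001065, -0.04902148,  0.08869168,
        0.02767551,  0.00891183]), 'effort': array([ 4.46365621e-04, -4.91286278e+01, -4.03846074e-01, -3.12530708e+01,
       -6.39531109e-02,  4.38610185e-02,  1.86804737e-04]), 'tool_pos': array([ 0.26760037, -0.59173558,  0.22142291]), 'tool_rot': array([ 1.79994370e+02,  1.12753625e-01, -6.56601567e+01]), 'force': array([-0.43525329,  0.3834983 , -0.36804927]), 'wrist_torque': array([ 0.01283499,  0.00657277, -0.01468954]), 'grip_width': 0.08699020077069261}
scene 396.35931608529114 396.35931608529114 321.8927296617819 195.49518862199463 [-0.02427874  0.          0.          0.          0.        ] [[ 0.60809412 -0.59970882  0.52016427  1.0276987 ]
 [ 0.79360933  0.44259843 -0.41748156 -0.38163746]
 [ 0.02014348  0.6666753   0.74507603  0.71751778]
 [ 0.          0.          0.          1.        ]]
top 469.6008265529609 469.6008265529609 315.8556534511337 192.65987961724497 [0.01767794 0.         0.         0.         0.        ] [[-0.01788506  0.99381872 -0.10956492  0.4465586 ]
 [-0.99960824 -0.01541369  0.02336188  0.02071434]
 [ 0.02152868  0.10993982  0.99370506  1.01521518]
 [ 0.          0.          0.          1.        ]]
360.7432110947559 [0.00371097 0.         0.         0.         0.        ] [[ 9.99998884e-01 -1.29370609e-03 -7.47028758e-04  6.14317312e-04]
 [-1.44623287e-03 -9.63669833e-01 -2.67092421e-01 -7.20565169e-02]
 [-3.74349986e-04  2.67093203e-01 -9.63670629e-01 -1.64076585e-01]
 [ 0.00000000e+00  0.00000000e+00  0.00000000e+00  1.00000000e+00]]
```

View pics/top0.png

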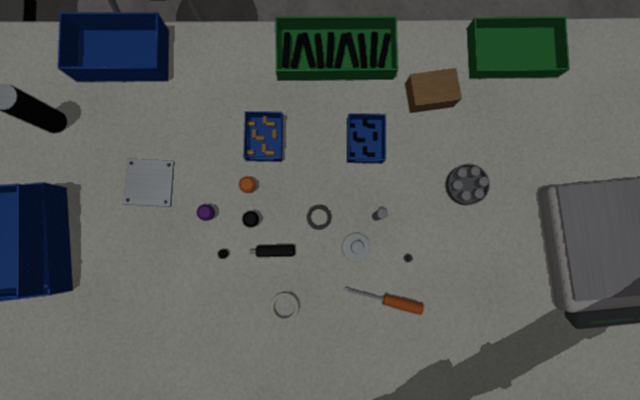

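View pics/scene0.png

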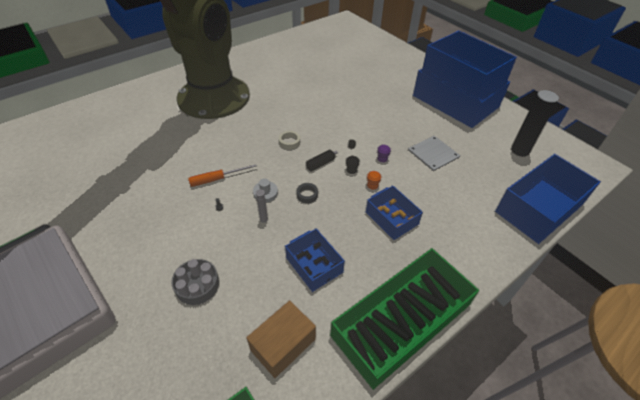

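Top view. Hub (355,246). Collar is the dark ring (319,217), and its decoy is the pale ring (286,305). Spindle is the bright rod (381,213). Handle (275,251), stud pointing left; the screwdriver (385,298) is a distractor. Knob is black (251,218), with decoys orange (247,184), purple (205,212) and small black bits (223,253), (408,258). Plate (149,182), dish (468,184), bins (264,136) and (366,138).

```bash
cat > h.py <<'E'
from cell import telemetry, optics
import cv2, numpy as np
from scipy.spatial.transform import Rotation as R
def cam(name):
    o=telemetry.get_obs(); c=optics.read_camera(name)
    if name=="wrist":
        T=np.eye(4); T[:3,:3]=R.from_euler("xyz",o["tool_rot"],degrees=True).as_matrix(); T[:3,3]=o["tool_pos"]
        c["extrinsics"]=T@c["hand_eye"]
    c["K"]=np.array([[c["fx"],0,c["cx"]],[0,c["fy"],c["cy"]],[0,0,1]])
    return c
def ray(c,px):
    p=cv2.undistortPoints(np.array(px,float).reshape(-1,1,2),c["K"],np.array(c["dist"])).reshape(-1,2)
    d=np.c_[p[:,0],-p[:,1],-np.ones(len(p))]
    return c["extrinsics"][:3,3], d@c["extrinsics"][:3,:3].T
def onz(c,px,z):
    o,d=ray(c,px); return o+d*((z-o[2])/d[:,2])[:,None]
def proj(c,P):
    E=np.linalg.inv(c["extrinsics"]); q=np.atleast_2d(P)@E[:3,:3].T+E[:3,3]
    q=q*[1,-1,-1]; return cv2.projectPoints(q,np.zeros(3),np.zeros(3),c["K"],np.array(c["dist"]))[0].reshape(-1,2)
def show(c,name,x0,x1,y0,y1,s): cv2.imwrite(name,cv2.resize(c["img"][y0:y1,x0:x1],None,fx=s,fy=s,interpolation=cv2.INTER_CUBIC))
def tool(dxyz):
    "world shift (m) in tool axes, cm"
    o=telemetry.get_obs(); return R.from_euler("xyz",o["tool_rot"],degrees=True).inv().apply(dxyz)*100
E
python3 - <<'E'
from h import *
c=cam("top")
for n,p,z in [("hub",(355,246),.03),("collar",(319,217),.018),("spindle",(381,213),.046),("handle",(275,251),.024),("knob",(251,218),.037),("plate",(149,182),.008),("pot",(468,184),.03),("binR",(366,138),.03),("binL",(264,136),.03),("orange",(247,184),.037),("purple",(205,212),.037),("palering",(286,305),.01),("blk",(223,253),.01),("blk2",(408,258),.01),("driver",(345,289),.01),("block",(433,90),.04)]:
    print(n,onz(c,p,z)[0].round(3))
show(c,"pics/topc.png",115,495,105,310,2)
E
```

```text
hub [ 0.442 -0.082  0.03 ]
collar [ 0.504 -0.008  0.018]
spindle [ 0.509 -0.136  0.046]
handle [0.434 0.085 0.024]
knob [0.504 0.133 0.037]
plate [0.586 0.354 0.008]
pot [ 0.569 -0.326  0.03 ]
binR [ 0.671 -0.112  0.03 ]
binL [0.679 0.106 0.03 ]
orange [0.575 0.142 0.037]
purple [0.518 0.228 0.037]
palering [0.322 0.064 0.01 ]
blk [0.432 0.196 0.01 ]
blk2 [ 0.414 -0.197  0.01 ]
driver [ 0.352 -0.061  0.01 ]
block [ 0.772 -0.258  0.04 ]
```

View pics/topc.png

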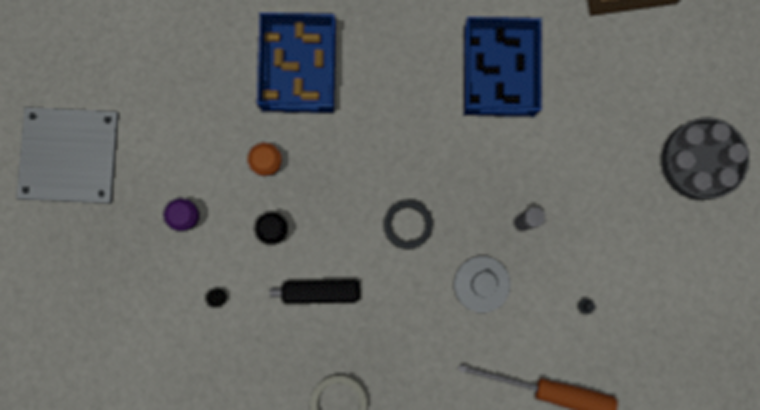

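Call:
{"name": "arm_command", "arguments": {"translation": [[0,0,-4],[0,0,-3],[0,0,0],[0,0,0],[0,0,0],[0,0,0],[0,0,0]], "twist": [-9.4,-9.4,-9.4,-9.4,-9.4,-9.4,-9.4]}}

```text
time_s: 1.08
tool_pos: [0.2674, -0.5911, 0.2918]
tool_rot: [-179.7, 0.1, 2.3]
force: [-0.2, 0.9, -0.5]
grip_width: 0.087
```

```bash
cat > fixed.py <<'E'
from h import *
c=cam("top"); hsv=cv2.cvtColor(c["img"],cv2.COLOR_BGR2HSV)
def blob(m,x,y,r):
    w=np.zeros_like(m); w[y-r:y+r,x-r:x+r]=m[y-r:y+r,x-r:x+r]
    cs=cv2.findContours(w,cv2.RETR_EXTERNAL,cv2.CHAIN_APPROX_NONE)[0]
    return max(cs,key=cv2.contourArea)
blue=cv2.inRange(hsv,(100,100,30),(125,255,255))
for n,x,y in (("binL",264,136),("binR",366,138)):
    b=blob(blue,x,y,38); r=cv2.minAreaRect(b); print(n,r, onz(c,cv2.boxPoints(r),.045).round(3).tolist(), cv2.contourArea(b))
g=c["img"].max(2); print("bg",np.median(g),"plate",g[182,149])
s=hsv[:,:,1]
light=cv2.inRange(g,int(g[175:190,140:158].mean()-12),255)
b=blob(light,149,182,38); r=cv2.minAreaRect(b); print("plate",r,cv2.contourArea(b)); print(onz(c,cv2.boxPoints(r),.008).round(3), onz(c,[r[0]],.008))
E
python3 fixed.py
```

```text
binL ((263.0, 136.0), (48.0, 38.0), 90.0) [[0.727, 0.146, 0.045], [0.726, 0.066, 0.045], [0.623, 0.067, 0.045], [0.624, 0.147, 0.045]] 1764.0
binR ((366.0, 138.0), (47.99999237060547, 37.99999237060547), 90.0) [[0.72, -0.071, 0.045], [0.719, -0.152, 0.045], [0.616, -0.148, 0.045], [0.617, -0.069, 0.045]] 1752.5
bg 114.0 plate 112
plate ((148.5, 181.5), (75.0, 75.0), 90.0) 5625.0
[[0.67  0.437 0.008]
 [0.668 0.277 0.008]
 [0.505 0.275 0.008]
 [0.508 0.432 0.008]] [[0.58722969 0.35523829 0.008     ]]
```

Call:
{"name": "arm_command", "arguments": {"translation": [[2,-4.7,0],[2,-4.7,0],[2,-4.7,0],[2,-4.7,0],[2,-4.7,0],[2,-4.7,0],[2,-4.7,0],[2,-4.7,0],[2,-4.7,0],[2,-4.7,0]], "twist": [2.3,0,0,0,0,0,0,0,0,0]}}

```text
time_s: 2.38
tool_pos: [0.4734, -0.1119, 0.2914]
tool_rot: [-179.8, 0.1, -1.9]
force: [0.4, 0.5, -0.8]
grip_width: 0.0866
```

Run:
```python
from h import *
c=cam("wrist"); cv2.imwrite("pics/w1.png",c["img"]); o=telemetry.get_obs(); print(o["tool_pos"],o["tool_rot"])
for n,p in [("hub",(.442,-.082,.04)),("spindle",(.509,-.136,.092)),("collar",(.504,-.008,.018))]: print(n,proj(c,p))
```

```text
[ 0.47609845 -0.10307561  0.29185339] [-1.79526238e+02 -1.25500387e-03 -1.29257310e+00]
hub [[291.85499752 138.62865722]]
spindle [[355.0035284  194.00513768]]
collar [[344.01959524  69.78956878]]
```

View pics/w1.png

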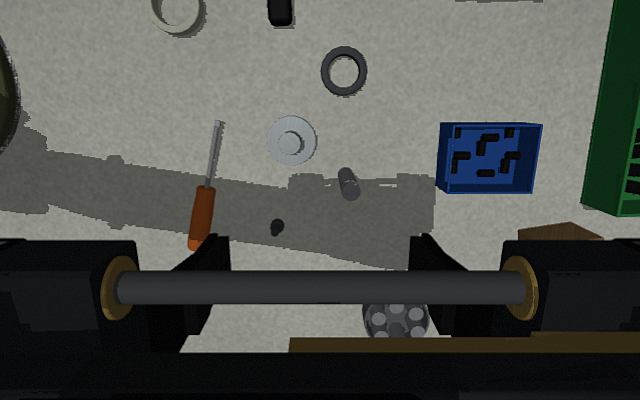

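The wrist view shows the spindle top at about (350,191), hub boss at (291,142), collar at (344,71), and the dish at (396,320) behind the jaws. These agree with the top view.

Run:
```python
from h import *
c=cam("wrist"); i=c["img"]; g=cv2.cvtColor(i,cv2.COLOR_BGR2GRAY)
print("spindle top",onz(c,[(350,191)],.092),"foot",onz(c,[(344,172)],0))
print("boss",onz(c,[(291.5,142)],.04))
m=cv2.inRange(g[30:110,300:390],0,95)
cs=cv2.findContours(m,cv2.RETR_EXTERNAL,cv2.CHAIN_APPROX_NONE)[0]; k=max(cs,key=cv2.contourArea); e=cv2.fitEllipse(k); print(e)
print("collar",onz(c,[np.array(e[0])+[300,30]],.014))
m=cv2.inRange(g[110:170,262:322],165,255); k=max(cv2.findContours(m,cv2.RETR_EXTERNAL,cv2.CHAIN_APPROX_NONE)[0],key=cv2.contourArea); e=cv2.fitEllipse(k); print(e)
print("hub",onz(c,[np.array(e[0])+[262,110]],.014))
cv2.imwrite("pics/w1c.png",cv2.resize(i[160:210,320:380],None,fx=8,fy=8,interpolation=cv2.INTER_CUBIC))
```

```text
spindle top [[ 0.50731786 -0.12263283  0.092     ]] foot [[ 0.50716935 -0.12008651  0.        ]]
boss [[ 0.44445823 -0.07620976  0.04      ]]
((41.57572555541992, 50.559326171875), (44.96622085571289, 49.545372009277344), 0.835866391658783)
collar [[ 0.50376549 -0.00899853  0.014     ]]Traceback (most recent call last):
  File "<stdin>", line 8, in <module>
ValueError: max() iterable argument is empty
```

Run:
```python
from h import *
c=cam("wrist"); i=c["img"]; o=telemetry.get_obs(); print(o["tool_pos"],o["tool_rot"])
t=cam("top"); print("top view",onz(t,[(382.5,212)],.092))
np.savez("pics/w2.npz",E=c["extrinsics"])
cv2.imwrite("pics/w2.png",cv2.resize(i[100:220,260:390],None,fx=5,fy=5,interpolation=cv2.INTER_CUBIC)[:600])
```

```text
[ 0.47383038 -0.11006477  0.29154823] [-1.79741640e+02  1.34166759e-01 -1.47381414e+00]
top view [[ 0.50789175 -0.13192216  0.092     ]]
```

View pics/w2.png

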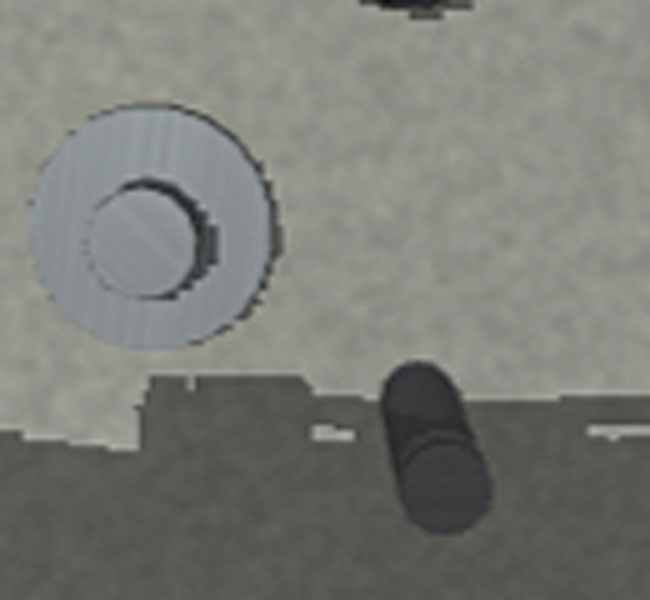

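Crop shows the spindle top at px (349.2,197.4), boss top at (288.6,149.0) and flange centre at (290.4,145.2).

Run:
```python
from h import *
c=cam("wrist")
c["extrinsics"]=np.load("pics/w2.npz")["E"]
print(onz(c,[(349.2,197.4)],.092),onz(c,[(288.6,149)],.04),onz(c,[(290.4,145.2)],.014))
print(telemetry.get_obs()["tool_pos"])
```

```text
[[ 0.50513932 -0.13305938  0.092     ]] [[ 0.43934675 -0.08784416  0.04      ]] [[ 0.43943691 -0.0865297   0.014     ]]
[ 0.47267222 -0.11401193  0.29118043]
```

Call:
{"name": "arm_command", "arguments": {"translation": [[1.7,1,0],[1.6,0.9,2],[0,0,4],[0,0,4],[0,0,2],[0,0,0],[0,0,0],[0,0,0]], "twist": [-1.5,0,0,0,0,0,0,0], "grip": 70}}

```text
time_s: 3.62
tool_pos: [0.5025, -0.1488, 0.1686]
tool_rot: [180.0, 0.2, -2.0]
force: [0.0, -0.7, -0.1]
grip_width: 0.0607
```

Call:
{"name": "arm_command", "arguments": {"translation": [[0.4,-1.5,0],[0,0,0],[0,0,0],[0,0,0]], "twist": [-2,0,0,0]}}

```text
time_s: 4.12
tool_pos: [0.5087, -0.1324, 0.1706]
tool_rot: [179.9, -0.0, 0.2]
force: [-1.1, 0.3, -0.0]
grip_width: 0.0609
```

Call:
{"name": "arm_command", "arguments": {"translation": [[-0.2,0,3],[0,0,3],[0,0,3],[0,0,2.6],[0,0,0],[0,0,0]], "twist": [0,0,0,0,0,0]}}

```text
time_s: 4.88
tool_pos: [0.5081, -0.1346, 0.0532]
tool_rot: [179.8, -0.2, 0.1]
force: [1.1, -0.2, -0.3]
grip_width: 0.0607
```

Run:
```python
from h import *
c=cam("wrist"); cv2.imwrite("pics/w3.png",c["img"]); print(telemetry.get_obs()["tool_pos"])
```

```text
[ 0.50794167 -0.1346359   0.05321971]
```

View pics/w3.png

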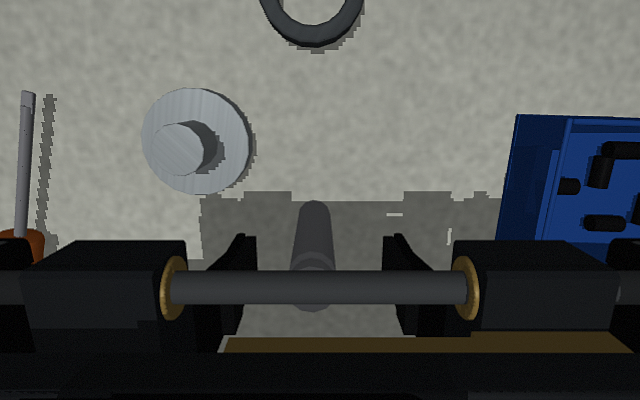

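Spindle sits between the fingers, with its top at about (314,297). Closing.

Call:
{"name": "arm_command", "arguments": {"translation": [[0,0,0],[0,0,0],[0,0,0],[0,0,0],[0,0,0],[0,0,0]], "twist": [0,0,0,0,0,0], "grip": 0, "force": 25}}

```text
time_s: 5.68
tool_pos: [0.5097, -0.1353, 0.056]
tool_rot: [179.6, -0.4, 0.0]
force: [0.3, 0.4, -0.5]
grip_width: 0.0189
```

Run:
```python
from h import *
t=cam("top"); i=t["img"]; show(t,"pics/pot.png",435,500,152,217,9)
```

```text
(no output)
```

View pics/pot.png

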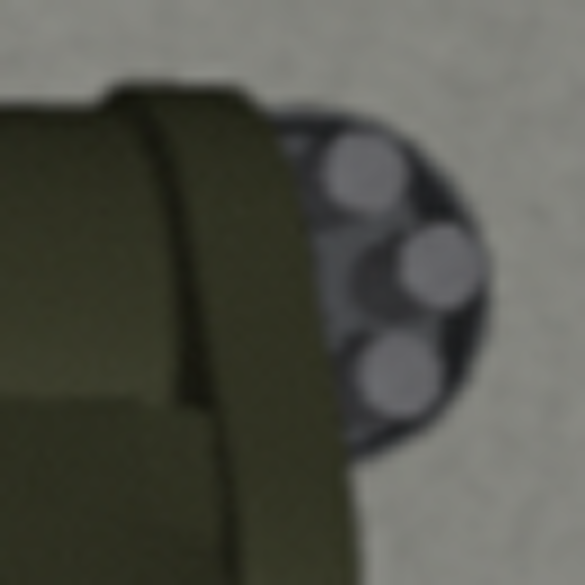

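Run:
```python
from h import *
t=cam("top"); i=cv2.imread("pics/top0.png"); g=cv2.resize(cv2.cvtColor(i,cv2.COLOR_BGR2GRAY)[155:215,440:500],None,fx=8,fy=8,interpolation=cv2.INTER_CUBIC)
h=cv2.HoughCircles(g,cv2.HOUGH_GRADIENT,1,50,param1=60,param2=12,minRadius=34,maxRadius=48)[0]
p=(h[:,:2]+.5)/8-.5+[440,155]; print(p,h[:,2])
P=onz(t,p,.04); print(P, P.mean(0), onz(t,[(470.75,183.1)],.04))
```

```text
Traceback (most recent call last):
TypeError: 'NoneType' object is not subscriptable
```

Call:
{"name": "arm_command", "arguments": {"translation": [[0,0,-4],[0,0,-4],[0,0,-4],[0,0,0]], "twist": [0,0,0,0]}}

```text
time_s: 6.28
tool_pos: [0.5071, -0.1341, 0.1772]
tool_rot: [179.8, -0.2, 0.1]
force: [0.9, 0.7, -1.0]
grip_width: 0.0193
```

Run:
```python
from h import *
t=cam("top"); i=cv2.imread("pics/top0.png"); g=cv2.resize(cv2.cvtColor(i,cv2.COLOR_BGR2GRAY)[155:215,440:500],None,fx=8,fy=8,interpolation=cv2.INTER_CUBIC)
b=cv2.circle(np.zeros_like(g),(232,232),165,255,-1)
v=g[b>0]; print(np.percentile(v,[10,50,70,80,90]))
for th in np.percentile(v,[68,72,76,80]):
    m=cv2.inRange(g,int(th),255)&b
    st=cv2.connectedComponentsWithStats(m); k=[(a[4],*c.round(1)) for a,c in zip(st[2][1:],st[3][1:]) if a[4]>1200]; print(k)
    p=(np.array(k)[:,1:]+.5)/8-.5+[440,155]
    print(len(k),onz(t,p,.04).round(4).tolist(),onz(t,p,.04).mean(0))
print(onz(t,[(470.75,183.1)],.04))
```

```text
[41. 61. 73. 84. 87.]
[(np.int32(11113), np.float64(316.7), np.float64(170.2)), (np.int32(4123), np.float64(180.9), np.float64(142.2)), (np.int32(4412), np.float64(146.0), np.float64(240.2)), (np.int32(4006), np.float64(315.3), np.float64(308.2)), (np.int32(4268), np.float64(212.0), np.float64(324.1))]
5 [[0.5844, -0.3474, 0.04], [0.5924, -0.3118, 0.04], [0.5665, -0.3013, 0.04], [0.5479, -0.3449, 0.04], [0.5441, -0.3175, 0.04]] [ 0.56707542 -0.32458266  0.04      ]
[(np.int32(5814), np.float64(339.8), np.float64(181.5)), (np.int32(3456), np.float64(284.5), np.float64(129.7)), (np.int32(3672), np.float64(180.5), np.float64(142.3)), (np.int32(3897), np.float64(145.2), np.float64(240.2)), (np.int32(3605), np.float64(315.4), np.float64(308.7)), (np.int32(3801), np.float64(211.8), np.float64(324.3))]
6 [[0.5813, -0.3533, 0.04], [0.5954, -0.3394, 0.04], [0.5924, -0.3117, 0.04], [0.5665, -0.3011, 0.04], [0.5477, -0.345, 0.04], [0.544, -0.3174, 0.04]] [ 0.57123868 -0.32799062  0.04      ]
[(np.int32(4756), np.float64(340.0), np.float64(181.7)), (np.int32(3008), np.float64(284.2), np.float64(
[... 290 characters left out ...]
923, -0.3116, 0.04], [0.5665, -0.3009, 0.04], [0.5476, -0.3449, 0.04], [0.544, -0.3174, 0.04]] [ 0.57117361 -0.32791219  0.04      ]
[(np.int32(2523), np.float64(283.4), np.float64(129.8)), (np.int32(2636), np.float64(178.9), np.float64(143.3)), (np.int32(2583), np.float64(349.8), np.float64(212.4)), (np.int32(2877), np.float64(143.8), np.float64(240.6)), (np.int32(2645), np.float64(314.4), np.float64(310.6)), (np.int32(2828), np.float64(210.8), np.float64(325.0))]
6 [[0.5953, -0.3392, 0.04], [0.5922, -0.3113, 0.04], [0.5731, -0.3555, 0.04], [0.5664, -0.3007, 0.04], [0.5472, -0.3447, 0.04], [0.5439, -0.3172, 0.04]] [ 0.56968656 -0.32807513  0.04      ]
[[ 0.56927463 -0.3287556   0.04      ]]
```

Call:
{"name": "arm_command", "arguments": {"translation": [[1,3.3,0],[1,3.3,0],[1,3.3,0],[1,3.3,0],[1,3.3,0],[0.7,2,0],[0,0,0],[0,0,0],[0,0,0]], "twist": [0,0,0,0,0,0,0,0,0]}}

```text
time_s: 7.45
tool_pos: [0.5553, -0.3175, 0.1555]
tool_rot: [-179.3, 1.6, 0.4]
force: [-0.1, 0.2, -1.7]
grip_width: 0.0191
```

Call:
{"name": "arm_command", "arguments": {"translation": [[0,0,0],[0,0,0],[0,0,0],[0,0,0]], "twist": [0,0,0,0]}}

```text
time_s: 7.95
tool_pos: [0.5556, -0.3155, 0.1565]
tool_rot: [-179.4, 1.5, 0.5]
force: [-0.5, 0.1, -1.0]
grip_width: 0.0191
```

Call:
{"name": "arm_command", "arguments": {"translation": [[0.7,0.7,-0.5],[0.7,0.7,0],[0,0,0],[0,0,0],[0,0,0]], "twist": [0,0,0,0,0]}}

```text
time_s: 8.57
tool_pos: [0.5712, -0.331, 0.1612]
tool_rot: [-179.4, 1.5, 0.5]
force: [0.1, -0.1, -1.9]
grip_width: 0.0194
```

Call:
{"name": "arm_command", "arguments": {"translation": [[0.1,0,2],[0.1,0,2],[0.1,0,2],[0,0,1],[0,0,0],[0,0,0]], "twist": [0,0,0,0,0,0]}}

```text
time_s: 9.32
tool_pos: [0.5709, -0.3291, 0.084]
tool_rot: [-179.3, 1.7, 0.5]
force: [-0.1, -0.2, -1.2]
grip_width: 0.0192
```

Run:
```python
from h import *
c=cam("wrist"); show(c,"pics/w4.png",200,440,120,400,2); print(telemetry.get_obs()["tool_pos"])
```

```text
[ 0.57086599 -0.32918967  0.08405004]
```

View pics/w4.png

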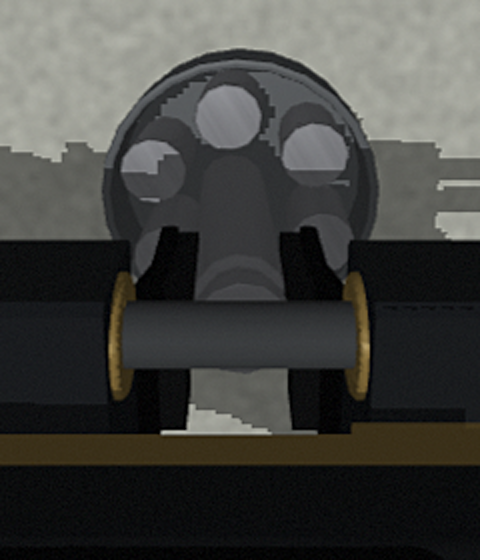

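Spindle foot hangs in the centre of the pin ring (crop ~(230,165), pins around it). Lowering the rest and releasing.

Call:
{"name": "arm_command", "arguments": {"translation": [[0,0,1],[0,0,1],[0,0,0.3],[0,0,0],[0,0,0]], "twist": [0,0,0,0,0]}}

```text
time_s: 10.0
tool_pos: [0.5708, -0.3294, 0.0607]
tool_rot: [-179.4, 1.6, 0.5]
force: [-0.2, 0.5, -1.7]
grip_width: 0.0193
```

Call:
{"name": "arm_command", "arguments": {"translation": [[0,0,0],[0,0,0],[0,0,0],[0,0,0],[0,0,0],[0,0,-3],[0,0,-4],[0,0,-4],[0,0,-4],[0,0,0]], "twist": [0,0,0,0,0,0,0,0,0,0], "grip": 55}}

```text
time_s: 11.25
tool_pos: [0.5755, -0.331, 0.2162]
tool_rot: [-179.4, 1.5, 0.5]
force: [0.5, 0.3, 0.1]
grip_width: 0.048
```

Run:
```python
from h import *
t=cam("wrist"); print(telemetry.get_obs()["tool_pos"])
show(t,"pics/w5.png",200,440,150,400,2)
```

```text
[ 0.57434064 -0.33067498  0.21384788]
```

View pics/w5.png

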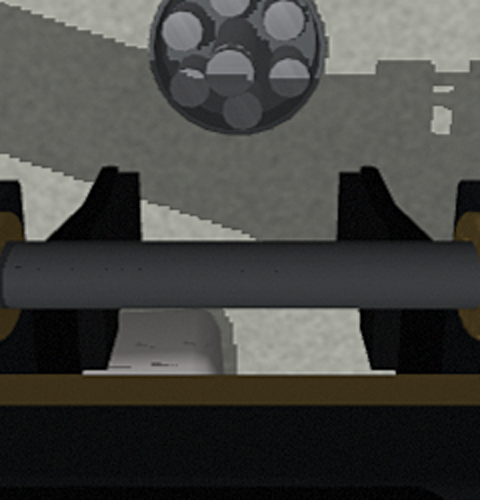

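Spindle stands upright in the empty middle. Next the hub.

Call:
{"name": "arm_command", "arguments": {"translation": [[-1,-2,0],[-2,-3.5,0],[-2,-3.5,0],[-2,-3.5,0],[-2,-3.5,0],[-2,-3.5,0],[-1.5,-2.8,0],[-1,-1.8,0],[0,0,0],[0,0,0]], "twist": [0.5,0,0,0,0,0,0,0,0,0]}}

```text
time_s: 12.55
tool_pos: [0.4271, -0.0826, 0.2076]
tool_rot: [-178.9, 2.9, -0.2]
force: [0.1, 0.4, -0.3]
grip_width: 0.048
```

Call:
{"name": "arm_command", "arguments": {"translation": [[0.9,0.3,2],[0.9,0.3,3],[0,0,3],[0,0,2],[0,0,0],[0,0,0]], "twist": [0,0,0,0,0,0]}}

```text
time_s: 13.3
tool_pos: [0.4424, -0.0927, 0.1021]
tool_rot: [-178.6, 2.9, -0.7]
force: [1.0, 0.0, -0.0]
grip_width: 0.0476
```

Run:
```python
from h import *
o=telemetry.get_obs(); print(o["qpos"],o["tool_pos"],o["tool_rot"]); print(tool(np.array([.4395,-.087,.06])-o["tool_pos"]))
```

```text
[ 48.03322838   4.7966234  -39.92744312 114.86418333   2.33596134
  64.52944802   6.34135732] [ 0.44242732 -0.09269824  0.10213465] [-178.64538468    2.90323982   -0.68565717]
[-0.08573602 -0.46628374  4.23543485]
```

Call:
{"name": "arm_command", "arguments": {"translation": [[0,-0.3,2],[0,-0.2,2],[0.1,0,2],[0.1,0.1,1.8],[0,0,0],[0,0,0],[0,0,0]], "twist": [0,0,0,0,0,0,0]}}

```text
time_s: 14.18
tool_pos: [0.4482, -0.0908, 0.0296]
tool_rot: [-178.9, 2.1, -0.9]
force: [-0.6, 0.5, -0.0]
grip_width: 0.0476
```

Call:
{"name": "arm_command", "arguments": {"translation": [[-0.8,-0.3,0],[0,0,0.9],[0,0,0],[0,0,0]], "twist": [0,0,0,0]}}

```text
time_s: 14.68
tool_pos: [0.4399, -0.0876, 0.0215]
tool_rot: [-179.0, 2.0, -0.9]
force: [-0.0, -0.4, 0.3]
grip_width: 0.0481
```

Call:
{"name": "arm_command", "arguments": {"translation": [[0,0,0],[0,0,0],[0,0,0],[0,0,0],[0,0,0]], "twist": [0,0,0,0,0], "grip": 0, "force": 30}}

```text
time_s: 15.3
tool_pos: [0.44, -0.0876, 0.0216]
tool_rot: [-179.0, 2.1, -0.9]
force: [-0.0, 0.5, 0.2]
grip_width: 0.0252
```

Call:
{"name": "arm_command", "arguments": {"translation": [[0,0,-3],[0,0,-3],[0,0,-3],[0,0,-3],[0,0,0],[0,0,0]], "twist": [0,0,0,0,0,0]}}

```text
time_s: 16.05
tool_pos: [0.4419, -0.0893, 0.1419]
tool_rot: [-178.9, 2.3, -0.9]
force: [-0.8, 0.2, -1.1]
grip_width: 0.0251
```

Call:
{"name": "arm_command", "arguments": {"translation": [[1,-2,-1],[1.3,-3.5,-1],[1.3,-3.5,-1],[1.3,-3.5,0],[1.3,-3.5,0],[1.3,-3.5,0],[1.3,-3.5,0],[1.3,-3.5,0],[1.3,-3.5,0],[1,-2,0]], "twist": [-0.9,0,0,0,0,0,0,0,0,0]}}

```text
time_s: 17.3
tool_pos: [0.5665, 0.2543, 0.1697]
tool_rot: [-178.2, 3.0, 0.5]
force: [-0.3, 0.1, -1.2]
grip_width: 0.0255
```

Call:
{"name": "arm_command", "arguments": {"translation": [[0,0,0],[0,0,0],[0,0,0]], "twist": [0,0,0]}}

```text
time_s: 17.68
tool_pos: [0.5643, 0.2577, 0.1681]
tool_rot: [-178.0, 3.3, 0.7]
force: [1.4, -0.4, -1.1]
grip_width: 0.025
```

Run:
```python
from h import *
c=cam("wrist"); cv2.imwrite("pics/w6.png",c["img"]); np.savez("pics/w6.npz",E=c["extrinsics"]); o=telemetry.get_obs(); print(o["tool_pos"],o["tool_rot"],o["qpos"],o["grip_width"])
print(proj(c,[(.587,.354,.008),(.504,.133,.037),(.518,.228,.037)]))
```

```text
[0.56442378 0.25745744 0.16816301] [-178.04655061    3.26953547    0.72705738] [ 13.38020715  26.21219172 -50.64468628  88.24093505  16.99718907
  76.72331718 -38.07200665] 0.025073084836178813
[[358.61226438  76.31603994]
 [261.41055339 321.32575318]
 [274.83151704 224.62161125]]
```

View pics/w6.png

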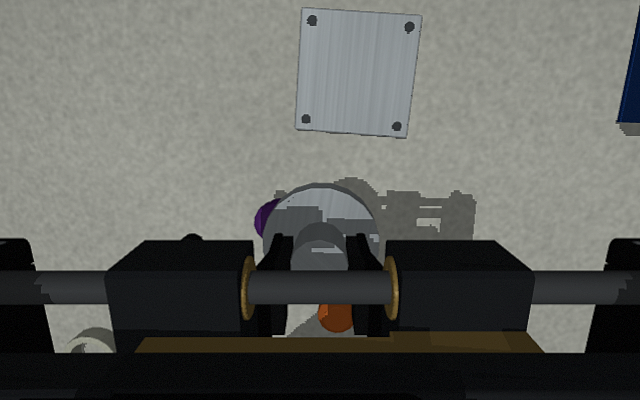

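Plate corners at (303,9), (422,15), (407,137), (296,129), screws just inside. The hub is held level.

Run:
```python
from h import *
c=cam("wrist"); c["extrinsics"]=np.load("pics/w6.npz")["E"]
P=onz(c,[(303,9),(422,15),(407,137),(296,129)],.008); print(P,P.mean(0))
S=onz(c,[(312,20),(409,27),(397,126),(306,119)],.009); print(S.mean(0))
for a,b in((0,1),(3,2)): d=P[b]-P[a]; print(np.degrees(np.arctan2(d[1],d[0])),np.linalg.norm(d))
d=P[0]-P[3]; print(np.degrees(np.arctan2(-d[0],d[1])))
print(tool(np.array([P.mean(0)[0],P.mean(0)[1],.12])-telemetry.get_obs()["tool_pos"]))
```

```text
[[0.53899232 0.40654697 0.008     ]
 [0.63664278 0.40202177 0.008     ]
 [0.63155694 0.30348761 0.008     ]
 [0.53308165 0.30876282 0.008     ]] [0.58506843 0.35520479 0.008     ]
[0.58435538 0.35531912 0.009     ]
-2.6532295094394036 0.09775525113786689
-3.0663447136187107 0.09861648453763598
-3.4590979553042684
[ 2.43659622 -9.5971141   5.02785292]
```

Call:
{"name": "arm_command", "arguments": {"translation": [[0.6,-2.4,0],[0.6,-2.4,0],[0.6,-2.4,0],[0.6,-2.4,1],[0,0,2],[0,0,2],[0,0,0],[0,0,0]], "twist": [0,0,0,0,0,0,0,0]}}

```text
time_s: 18.77
tool_pos: [0.5888, 0.3467, 0.1179]
tool_rot: [-178.5, 3.1, -0.1]
force: [0.6, -0.6, -1.7]
grip_width: 0.025
```

Run:
```python
from h import *
o=telemetry.get_obs(); print(o["tool_pos"],o["tool_rot"]); print(tool(np.array([.586,.3545,.045])-o["tool_pos"]))
```

```text
[0.58881918 0.34667344 0.11789285] [-1.78472547e+02  3.12845697e+00 -9.33335510e-02]
[ 0.11504041 -0.5874931   7.31213479]
```

Call:
{"name": "arm_command", "arguments": {"translation": [[0.1,-0.3,2],[0,-0.3,2],[0,0,2],[0,0,1.2],[0,0,0],[0,0,0]], "twist": [0,0,0,0,0,0]}}

```text
time_s: 19.52
tool_pos: [0.586, 0.3543, 0.0409]
tool_rot: [-178.5, 3.1, -0.2]
force: [-0.1, -0.2, -0.8]
grip_width: 0.0251
```

Run:
```python
from h import *
o=telemetry.get_obs(); print(o["tool_pos"],o["tool_rot"]); print(tool(np.array([.586,.3545,.0310])-o["tool_pos"]))
```

```text
[0.58595109 0.35425457 0.04087323] [-1.78497856e+02  3.13936114e+00 -1.51780959e-01]
[0.05888912 0.00128846 0.98588247]
```

Call:
{"name": "arm_command", "arguments": {"translation": [[0,0,0.6],[0,0,0.5],[0,0,0.1],[0,0,0]], "twist": [0,0,0,0]}}

```text
time_s: 20.02
tool_pos: [0.5864, 0.3553, 0.0303]
tool_rot: [-178.4, 3.0, -0.2]
force: [-0.7, -0.9, -0.9]
grip_width: 0.0254
```

Call:
{"name": "arm_command", "arguments": {"translation": [[0,0,0],[0,0,0],[0,0,0],[0,0,0],[0,0,0],[0,0,-3],[0,0,-4],[0,0,-4],[0,0,-2],[0,0,0]], "twist": [0,0,0,0,0,0,0,0,0,0], "grip": 60}}

```text
time_s: 21.28
tool_pos: [0.593, 0.3515, 0.1629]
tool_rot: [-178.4, 3.0, -0.2]
force: [0.2, 0.1, -0.9]
grip_width: 0.0525
```

Call:
{"name": "arm_command", "arguments": {"translation": [[-0.5,3,0],[-0.5,3,0],[-0.5,3,0],[0,1,0],[0,0,0],[0,0,0],[0,0,0]], "twist": [0,0,0,0,0,0,0]}}

```text
time_s: 22.15
tool_pos: [0.5725, 0.2507, 0.1513]
tool_rot: [-178.5, 3.7, 0.1]
force: [-0.9, -0.2, -0.3]
grip_width: 0.0522
```

Run:
```python
from h import *
c=cam("wrist"); show(c,"pics/w7.png",100,480,0,280,2); np.savez("pics/w7.npz",E=c["extrinsics"]); o=telemetry.get_obs(); print(o["tool_pos"],o["tool_rot"],o["qpos"])
```

```text
[0.57242816 0.25081839 0.15128021] [-1.78501675e+02  3.73814777e+00  1.40508431e-01] [ 13.02426109  27.96753505 -49.87351163  88.07749844  18.24470337
  76.15480263 -38.53634737]
```

View pics/w7.png

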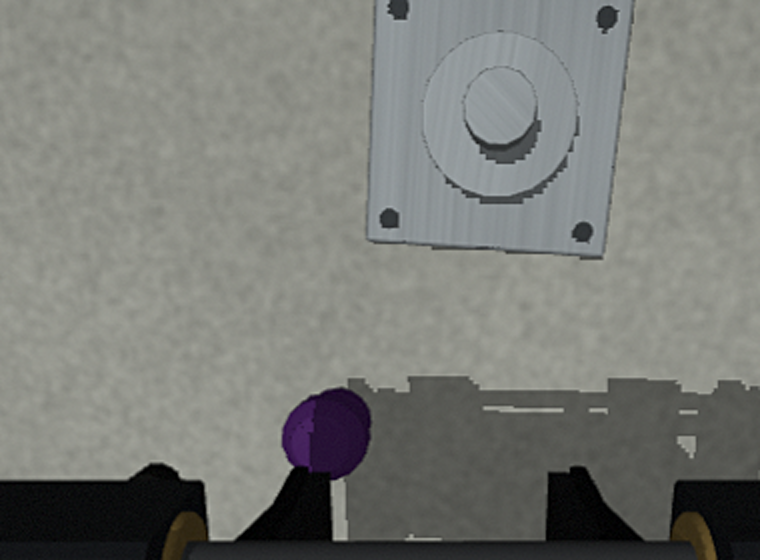

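Hub sits boss-up near the plate's middle: flange centre at px (350,57), boss top at (350,53).

Run:
```python
from h import *
c=cam("wrist"); c["extrinsics"]=np.load("pics/w7.npz")["E"]
f=lambda p:(np.array(p)+.5)/2-.5+[100,0]
print(onz(c,[f((500,114))],.022),onz(c,[f((500,106))],.048),onz(c,f([(399,8),(607,18),(582,232),(389,218)]),.009).mean(0))
o=telemetry.get_obs(); print(tool(np.array([.504,-.009,.17])-o["tool_pos"]))
```

```text
[[0.58652856 0.35692236 0.022     ]] [[0.58611951 0.35613029 0.048     ]] [0.58409448 0.3553914  0.009     ]
[-7.01472944 25.90006697 -2.08119226]
```

Call:
{"name": "arm_command", "arguments": {"translation": [[-0.5,2,-1],[-1,3.4,-1],[-1,3.4,0],[-1,3.4,0],[-1,3.4,0],[-1,3.4,0],[-1,3.4,0],[-0.5,2.5,0],[0,1,0],[0,0,0]], "twist": [0,0,0,0,0,0,0,0,0,0], "grip": 100}}

```text
time_s: 23.5
tool_pos: [0.5044, -0.0092, 0.1706]
tool_rot: [-178.3, 3.5, 0.8]
force: [0.2, 0.1, -0.3]
grip_width: 0.0871
```

Call:
{"name": "arm_command", "arguments": {"translation": [[0,0,0],[0,0,0]], "twist": [0,0]}}

```text
time_s: 23.75
tool_pos: [0.5048, -0.0062, 0.1708]
tool_rot: [-178.2, 3.4, 1.0]
force: [-0.5, 0.9, -0.3]
grip_width: 0.0869
```

Run:
```python
from h import *
o=telemetry.get_obs(); print(o["tool_pos"],o["tool_rot"],o["qpos"]); print(tool(np.array([.504,-.009,.07])-o["tool_pos"]))
c=cam("wrist"); g=cv2.cvtColor(c["img"],cv2.COLOR_BGR2GRAY); print(proj(c,(.504,-.009,.014)))
```

```text
[ 0.50484299 -0.00621149  0.17079396] [-178.22930898    3.42959539    1.01432614] [ 44.31729752   9.79482241 -49.27521623 103.14633377   5.64077976
  73.82912971  -5.5275957 ]
[ 0.51390739  0.58823773 10.05330649]
[[329.09706677 189.00887593]]
```

Run:
```python
from h import *
c=cam("wrist"); g=cv2.cvtColor(c["img"],cv2.COLOR_BGR2GRAY)
sub=g[130:240,265:395]; print([sub[y,::10].tolist() for y in (20,59,100)])
# bore: light patch inside dark ring
for th in (70,80,90):
    m=cv2.inRange(sub,0,th); cs,hi=cv2.findContours(m,cv2.RETR_CCOMP,cv2.CHAIN_APPROX_NONE)
    for k in cs:
        if cv2.contourArea(k)>500:
            e=cv2.fitEllipse(k); p=np.array(e[0])+[265,130]; print(th,cv2.contourArea(k),p.round(1),np.round(e[1],1),onz(c,[p],.018)[0].round(4),onz(c,[p],0)[0].round(4))
```

```text
[[144, 142, 142, 138, 148, 143, 146, 140, 147, 137, 139, 136, 143], [139, 146, 153, 158, 29, 83, 138, 142, 141, 46, 142, 143, 141], [152, 130, 84, 83, 81, 81, 78, 85, 83, 78, 81, 85, 82]]
70 2697.0 [329.  188.9] [58.3 59. ] [ 0.5041 -0.0079  0.018 ] [ 0.5036 -0.0117  0.    ]
70 1072.5 [329.3 187.9] [35.8 38.3] [ 0.5043 -0.0069  0.018 ] [ 0.5038 -0.0108  0.    ]
80 2756.5 [336.6 190.1] [55.4 87.6] [ 0.5109 -0.0088  0.018 ] [ 0.5108 -0.0127  0.    ]
80 1043.0 [329.6 187.1] [33.9 38. ] [ 0.5045 -0.0063  0.018 ] [ 0.5041 -0.0101  0.    ]
90 6787.5 [330.8 208.2] [ 84.5 117.1] [ 0.5061 -0.0259  0.018 ] [ 0.5057 -0.0308  0.    ]
90 751.5 [330.9 183.9] [26.1 37.2] [ 0.5056 -0.0032  0.018 ] [ 0.5052 -0.0069  0.    ]
```

Call:
{"name": "arm_command", "arguments": {"translation": [[0.1,0.1,2],[0.1,0.1,3],[0.1,0.1,3],[0.1,0.1,2],[0.1,0.1,2],[0,0,2],[0,0,0],[0,0,0],[0,0,0]], "twist": [0,0,0,0,0,0,0,0,0]}}

```text
time_s: 24.98
tool_pos: [0.5041, -0.0035, 0.0286]
tool_rot: [-178.2, 3.2, 1.3]
force: [0.3, -0.0, 0.0]
grip_width: 0.0868
```

Run:
```python
from h import *
o=telemetry.get_obs(); print(o["tool_pos"],o["tool_rot"]); print(tool(np.array([.504,-.009,.009])-o["tool_pos"]))
```

```text
[ 0.50407066 -0.00353447  0.02864216] [-178.18413765    3.18624226    1.30496402]
[0.08969314 0.60815559 1.94396948]
```

Call:
{"name": "arm_command", "arguments": {"translation": [[0,0.6,0.7],[0.1,0,0.7],[0,0,0.6],[0,0,0],[0,0,0]], "twist": [0,0,0,0,0]}}

```text
time_s: 25.6
tool_pos: [0.5048, -0.0097, 0.0079]
tool_rot: [-178.2, 3.1, 1.3]
force: [0.4, -0.8, -1.0]
grip_width: 0.0869
```

Call:
{"name": "arm_command", "arguments": {"translation": [[0,0,-0.1],[0,0,0],[0,0,0],[0,0,0],[0,0,0],[0,0,0]], "twist": [0,0,0,0,0,0], "grip": 0, "force": 25}}

```text
time_s: 26.35
tool_pos: [0.5051, -0.0097, 0.0095]
tool_rot: [-178.2, 3.1, 1.3]
force: [0.4, -0.2, -0.4]
grip_width: 0.0534
```

Call:
{"name": "arm_command", "arguments": {"translation": [[0,0,-2],[0,0,-3],[0,0,-3],[0,0,-3],[0,0,-2],[0,0,0]], "twist": [0,0,0,0,0,0]}}

```text
time_s: 27.1
tool_pos: [0.5127, -0.0129, 0.1482]
tool_rot: [-178.3, 2.9, 1.4]
force: [-0.0, -0.2, -2.4]
grip_width: 0.0532
```

Call:
{"name": "arm_command", "arguments": {"translation": [[0.4,-2,0],[0.7,-3.5,0],[0.7,-3.5,0],[0.7,-3.5,0],[0.7,-3.5,0],[0.7,-3.5,0],[0.7,-3.5,0],[0.7,-3.5,0],[0.7,-3.5,0],[0.5,-2.5,0]], "twist": [1,0,0,0,0,0,0,0,0,0]}}

```text
time_s: 28.35
tool_pos: [0.5734, 0.3161, 0.1455]
tool_rot: [-178.7, 3.7, -0.0]
force: [0.0, -0.3, -2.1]
grip_width: 0.0531
```

Call:
{"name": "arm_command", "arguments": {"translation": [[0.5,-2,0],[0,0,0],[0,0,0],[0,0,0]], "twist": [0,0,0,0]}}

```text
time_s: 28.85
tool_pos: [0.576, 0.3366, 0.1422]
tool_rot: [-178.8, 4.0, 0.2]
force: [-0.1, -0.1, -0.6]
grip_width: 0.0531
```

Run:
```python
from h import *
o=telemetry.get_obs(); print(o["tool_pos"],o["tool_rot"]); print(tool(np.array([.5868,.3555,.075])-o["tool_pos"]))
```

```text
[0.57597839 0.33663386 0.14222748] [-1.78792175e+02  4.01630085e+00  1.57882318e-01]
[ 1.55554818 -1.74345111  6.66831107]
```

Call:
{"name": "arm_command", "arguments": {"translation": [[0.8,-0.9,1.5],[0.7,-0.8,2],[0,0,2],[0,0,1],[0,0,0],[0,0,0],[0,0,0]], "twist": [0,0,0,0,0,0,0]}}

```text
time_s: 29.72
tool_pos: [0.5873, 0.3536, 0.0707]
tool_rot: [-178.9, 4.1, 0.0]
force: [0.3, 0.1, -1.3]
grip_width: 0.0532
```

Run:
```python
from h import *
c=cam("wrist");show(c,"pics/w8.png",200,460,100,350,3)
o=telemetry.get_obs(); print(o["tool_pos"],o["tool_rot"]); print(tool(np.array([.5868,.3555,.034])-o["tool_pos"]))
```

```text
[0.58748879 0.35369893 0.07087724] [-1.78906336e+02  4.07062761e+00  5.17015132e-03]
[ 0.19308829 -0.10977758  3.68607631]
```

Call:
{"name": "arm_command", "arguments": {"translation": [[0.1,-0.1,1],[0.1,0,1],[0,0,0.8],[0,0,0.6],[0,0,0],[0,0,0]], "twist": [0,0,0,0,0,0]}}

```text
time_s: 30.52
tool_pos: [0.5872, 0.3554, 0.0346]
tool_rot: [-178.9, 4.0, -0.0]
force: [0.1, 0.6, -0.5]
grip_width: 0.0534
```

Call:
{"name": "arm_command", "arguments": {"translation": [[0,0,0.2],[0,0,0],[0,0,0]], "twist": [0,0,0]}}

```text
time_s: 30.9
tool_pos: [0.5875, 0.3557, 0.0333]
tool_rot: [-178.9, 4.0, -0.0]
force: [0.8, -1.3, -2.4]
grip_width: 0.0532
```

Call:
{"name": "arm_command", "arguments": {"translation": [[0,0,0],[0,0,0],[0,0,0],[0,0,0],[0,0,0],[0,0,-3],[0,0,-4],[0,0,-4],[0,0,-2],[0,0,0]], "twist": [0,0,0,0,0,0,0,0,0,0], "grip": 85}}

```text
time_s: 32.15
tool_pos: [0.5964, 0.3531, 0.1662]
tool_rot: [-178.9, 4.0, 0.0]
force: [-0.3, -0.1, -0.6]
grip_width: 0.0737
```

Call:
{"name": "arm_command", "arguments": {"translation": [[-0.5,3,0],[-0.5,3,0],[-0.5,3,0],[0,1,0],[0,0,0],[0,0,0],[0,0,0]], "twist": [0,0,0,0,0,0,0]}}

```text
time_s: 33.02
tool_pos: [0.5762, 0.2522, 0.1555]
tool_rot: [-179.0, 4.7, 0.3]
force: [-0.2, 0.1, 1.0]
grip_width: 0.0737
```

Run:
```python
from h import *
c=cam("wrist"); show(c,"pics/w9.png",100,480,0,280,2); np.savez("pics/w9.npz",E=c["extrinsics"]); o=telemetry.get_obs(); print(o["tool_pos"],o["tool_rot"],o["qpos"])
```

```text
[0.57604085 0.25234852 0.15554247] [-178.96690095    4.7485346     0.31380633] [ 12.73430351  29.54726237 -50.68803826  86.08972102  19.30728394
  78.39426903 -39.01960538]
```

View pics/w9.png

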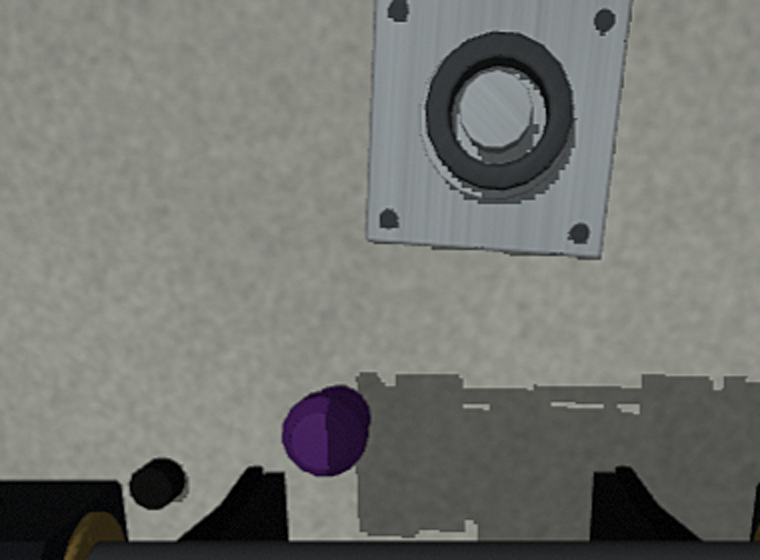

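Collar lies flat around the boss. Next a viewpoint for the knob and handle, at gentler speed because tool tilt is building up.

Call:
{"name": "arm_command", "arguments": {"translation": [[-0.5,1,-0.5],[-1,2,-0.5],[-1,2,-0.5],[-1,2,0],[-1,2,0],[-1,2,0],[-1,2,0],[-1,2,0],[-1,2,0],[-0.5,1.5,0]], "twist": [0,0,0,0,0,0,0,0,0,0]}}

```text
time_s: 34.33
tool_pos: [0.4842, 0.0615, 0.1789]
tool_rot: [-179.1, 4.5, 0.6]
force: [-0.3, 0.2, 0.2]
grip_width: 0.074
```

Call:
{"name": "arm_command", "arguments": {"translation": [[-0.3,1,0],[0,0,0],[0,0,0],[0,0,0]], "twist": [0,0,0,0]}}

```text
time_s: 34.83
tool_pos: [0.4811, 0.0512, 0.1798]
tool_rot: [-179.1, 4.4, 0.6]
force: [0.2, 0.5, -0.2]
grip_width: 0.0739
```

Run:
```python
from h import *
c=cam("wrist"); show(c,"pics/w10.png",100,480,0,280,2); np.savez("pics/w10.npz",E=c["extrinsics"]); o=telemetry.get_obs(); print(o["tool_pos"],o["tool_rot"],o["qpos"])
```

```text
[0.48111936 0.05120445 0.17979614] [-179.14506666    4.41512084    0.59474676] [ 41.69701486   7.26265659 -52.75584697 104.46122795   4.2735479
  75.37008152 -11.71893086]
```

View pics/w10.png

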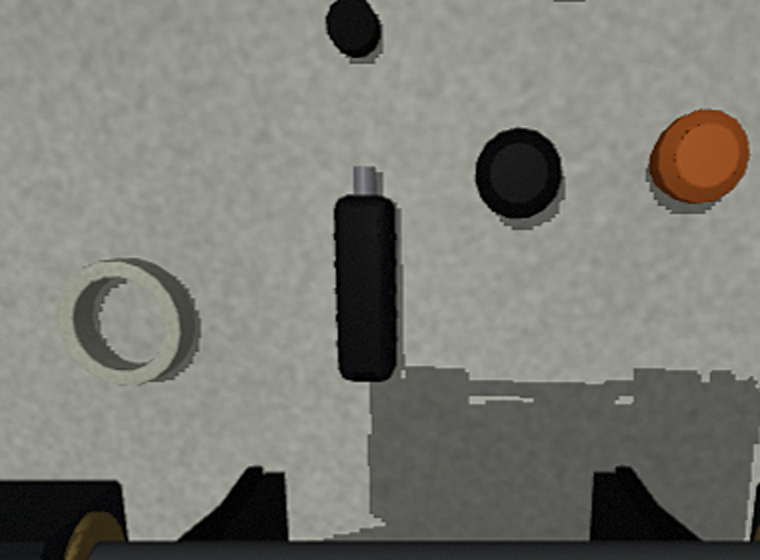

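Knob (black, standing) has its head centre at crop (518,173). The handle runs from (365,197) at the stud end to (366,381), with the stud up.

Run:
```python
from h import *
c=cam("wrist"); c["extrinsics"]=np.load("pics/w10.npz")["E"]
f=lambda p:(np.array(p)+.5)/2-.5+[100,0]
print("knob",onz(c,f([(518,173)]),.034))
e=onz(c,f([(365.5,197),(366,381)]),.022); print("handle",e,e.mean(0),np.linalg.norm(e[0]-e[1]))
k=onz(c,f([(518,173)]),.034)[0]; print(tool(np.array([k[0],k[1],.1])-telemetry.get_obs()["tool_pos"]))
```

```text
knob [[0.50074234 0.13530246 0.034     ]]
handle [[0.43544134 0.12535796 0.022     ]
 [0.43449641 0.04306615 0.022     ]] [0.43496888 0.08421206 0.022     ] 0.08229723305078292
[ 2.66227394 -8.27659996  7.91901171]
```

Call:
{"name": "arm_command", "arguments": {"translation": [[0.5,-1.6,1.5],[0.5,-1.7,1.5],[0.5,-1.7,1.5],[0.5,-1.7,1.5],[0.6,-1.5,1],[0,0,0],[0,0,0]], "twist": [0,0,0,0,0,0,0], "grip": 65}}

```text
time_s: 35.8
tool_pos: [0.502, 0.1381, 0.107]
tool_rot: [-179.1, 4.4, 0.7]
force: [-0.3, -0.5, -0.4]
grip_width: 0.0566
```

Run:
```python
from h import *
o=telemetry.get_obs(); print(o["tool_pos"],o["tool_rot"],o["grip_width"]); print(tool(np.array([.502,.1345,.05])-o["tool_pos"]))
```

```text
[0.5019964  0.13811188 0.1070372 ] [-179.06797748    4.44665667    0.70561599] 0.05657223904550997
[0.43813865 0.45362061 5.68024168]
```

Call:
{"name": "arm_command", "arguments": {"translation": [[0.2,0.2,2],[0.2,0.2,2],[0,0.1,1.7],[0,0,0],[0,0,0]], "twist": [0,0,0,0,0]}}

```text
time_s: 36.42
tool_pos: [0.5012, 0.131, 0.0454]
tool_rot: [-179.2, 4.5, 0.5]
force: [-0.2, 0.5, -0.3]
grip_width: 0.0565
```

Run:
```python
from h import *
o=telemetry.get_obs(); print(o["tool_pos"],o["tool_rot"],o["grip_width"]); print(tool(np.array([.502,.1345,.013])-o["tool_pos"]))
```

```text
[0.50124282 0.13102359 0.04538952] [-179.1630465     4.50541107    0.51272806] 0.0564636789766538
[ 0.33301204 -0.29983762  3.2274752 ]
```

Call:
{"name": "arm_command", "arguments": {"translation": [[0.1,-0.2,1],[0.1,-0.1,1],[0.1,0,0.7],[0,0,0.4],[0,0,0],[0,0,0]], "twist": [0,0,0,0,0,0]}}

```text
time_s: 37.17
tool_pos: [0.5027, 0.1353, 0.013]
tool_rot: [-179.1, 4.4, 0.5]
force: [0.3, 0.1, 0.4]
grip_width: 0.0564
```

Call:
{"name": "arm_command", "arguments": {"translation": [[0,0,0],[0,0,0],[0,0,0],[0,0,0],[0,0,0],[0,0,0]], "twist": [0,0,0,0,0,0], "grip": 0, "force": 15}}

```text
time_s: 37.92
tool_pos: [0.5031, 0.1352, 0.0136]
tool_rot: [-179.2, 4.3, 0.5]
force: [-0.5, -0.9, -0.7]
grip_width: 0.0354
```

Call:
{"name": "arm_command", "arguments": {"translation": [[0,0,-1],[0,0,-2],[0,0,-2],[0,0,-2],[0,0,-2],[0,0,0]], "twist": [0,0,0,0,0,0]}}

```text
time_s: 38.67
tool_pos: [0.5121, 0.1349, 0.1124]
tool_rot: [-179.1, 4.0, 0.6]
force: [0.5, 0.5, -0.7]
grip_width: 0.0353
```

Call:
{"name": "arm_command", "arguments": {"translation": [[0,-1,0],[-0.2,-2.3,0],[-0.2,-2.3,0],[-0.2,-2.3,0],[-0.2,-2.3,0],[-0.2,-2.3,0],[-0.2,-2.3,0],[-0.2,-2.3,0],[-0.2,-2.3,0],[-0.1,-2,0]], "twist": [0,0,0,0,0,0,0,0,0,0]}}

```text
time_s: 39.92
tool_pos: [0.4855, 0.3584, 0.1097]
tool_rot: [-179.2, 4.8, 0.7]
force: [-0.6, 0.4, -0.2]
grip_width: 0.0351
```

Call:
{"name": "arm_command", "arguments": {"translation": [[0,-0.5,0],[0,0,0],[0,0,0]], "twist": [0,0,0]}}

```text
time_s: 40.3
tool_pos: [0.4831, 0.3647, 0.108]
tool_rot: [-179.3, 5.0, 0.9]
force: [-0.4, 0.3, -0.5]
grip_width: 0.0348
```

Run:
```python
from h import *
o=telemetry.get_obs(); print(o["tool_pos"],o["tool_rot"],o["grip_width"]); print(tool(np.array([.4957,.3597,.05])-o["tool_pos"]))
```

```text
[0.48313022 0.36469785 0.10802425] [-179.26317826    4.97713754    0.86528058] 0.03483971729830066
[1.74798466 0.59160952 5.66502085]
```

Call:
{"name": "arm_command", "arguments": {"translation": [[0.5,0.2,1.5],[0.5,0.2,2],[0.4,0.1,2],[0.3,0,0.8],[0,0,0],[0,0,0]], "twist": [0,0,0,0,0,0]}}

```text
time_s: 41.05
tool_pos: [0.4961, 0.357, 0.0373]
tool_rot: [-179.4, 5.1, 0.6]
force: [-0.8, -0.4, -0.6]
grip_width: 0.0354
```

Run:
```python
from h import *
o=telemetry.get_obs(); print(o["tool_pos"],o["tool_rot"],o["grip_width"]); print(tool(np.array([.4957,.3597,.0155])-o["tool_pos"]))
```

```text
[0.49607333 0.35698039 0.03732105] [-179.42075558    5.09137104    0.63635053] 0.035417685579070476
[ 0.15947489 -0.2503412   2.17918193]
```

Call:
{"name": "arm_command", "arguments": {"translation": [[0.1,-0.2,0.8],[0.1,0,0.8],[0,0,0.6],[0,0,0],[0,0,0]], "twist": [0,0,0,0,0]}}

```text
time_s: 41.68
tool_pos: [0.4964, 0.3603, 0.0149]
tool_rot: [-179.4, 5.0, 0.7]
force: [0.6, 0.3, -0.3]
grip_width: 0.0354
```

Call:
{"name": "arm_command", "arguments": {"translation": [[0,0,0.1],[0,0,0],[0,0,0]], "twist": [0,0,0]}}

```text
time_s: 42.05
tool_pos: [0.4967, 0.3605, 0.0144]
tool_rot: [-179.3, 4.9, 0.7]
force: [0.6, 0.5, 0.1]
grip_width: 0.0351
```

Call:
{"name": "arm_command", "arguments": {"translation": [[0,0,0],[0,0,0],[0,0,0],[0,0,0],[0,0,0],[0,0,-1],[0,0,-2],[0,0,-3],[0,0,-3],[0,0,-3]], "twist": [0,0,0,0,0,0,0,0,0,0], "grip": 56}}

```text
time_s: 43.3
tool_pos: [0.507, 0.3592, 0.141]
tool_rot: [-179.3, 5.0, 0.7]
force: [0.2, -0.8, -0.5]
grip_width: 0.0488
```

Call:
{"name": "arm_command", "arguments": {"translation": [[-0.3,1.5,-1],[-0.7,2.7,0],[-0.7,2.7,0],[-0.7,2.7,0],[-0.7,2.7,0],[-0.7,2.7,0],[-0.7,2.7,0],[-0.7,2.7,0],[-0.7,2.7,0],[-0.3,2,0]], "twist": [0.5,0,0,0,0,0,0,0,0,0], "grip": 62}}

```text
time_s: 44.55
tool_pos: [0.4402, 0.0926, 0.1558]
tool_rot: [-179.7, 5.0, -0.3]
force: [0.5, 0.0, -0.5]
grip_width: 0.0539
```

Call:
{"name": "arm_command", "arguments": {"translation": [[0,1,0],[0,0,0],[0,0,0],[0,0,0]], "twist": [0,0,0,0]}}

```text
time_s: 45.05
tool_pos: [0.4391, 0.0812, 0.1554]
tool_rot: [-179.8, 5.0, -0.4]
force: [-0.0, -0.3, 1.5]
grip_width: 0.0541
```

Run:
```python
from h import *
o=telemetry.get_obs(); print(o["tool_pos"],o["tool_rot"],o["grip_width"],o["qpos"]); print(tool(np.array([.435,.0845,.05])-o["tool_pos"]))
t=cam("top"); show(t,"pics/t2.png",100,270,120,290,4)
```

```text
[0.43909385 0.08117147 0.1553551 ] [-179.81379553    4.99295399   -0.43445098] 0.05407464980800713 [ 40.59878416   2.98575527 -54.03826835 110.42968687   1.08377886
  72.62260172 -14.31349899]
[ 0.50660543 -0.29551214 10.53239721]
```

Call:
{"name": "arm_command", "arguments": {"translation": [[0.1,-0.1,2],[0.1,-0.1,2.5],[0.1,-0.1,2.5],[0.1,0,2],[0.1,0,1.5],[0,0,0],[0,0,0]], "twist": [0,0,0,0,0,0,0]}}

```text
time_s: 45.98
tool_pos: [0.4366, 0.0891, 0.0483]
tool_rot: [-179.6, 4.9, -0.1]
force: [-0.1, 0.0, 0.2]
grip_width: 0.054
```

Run:
```python
from h import *
o=telemetry.get_obs(); print(o["tool_pos"],o["tool_rot"]); print(tool(np.array([.435,.0845,.009])-o["tool_pos"]))
```

```text
[0.43659998 0.08914145 0.04826356] [-1.79629300e+02  4.85505619e+00 -5.32449174e-02]
[0.17331435 0.4896834  3.92268677]
```

Call:
{"name": "arm_command", "arguments": {"translation": [[0.1,0.3,1.2],[0.1,0.2,1.2],[0,0,1],[0,0,0.5],[0,0,0],[0,0,0]], "twist": [0,0,0,0,0,0]}}

```text
time_s: 46.72
tool_pos: [0.4363, 0.0838, 0.0074]
tool_rot: [-179.7, 4.7, -0.1]
force: [0.2, 0.2, 0.1]
grip_width: 0.0542
```

Call:
{"name": "arm_command", "arguments": {"translation": [[0,0,0],[0,0,0],[0,0,0],[0,0,0],[0,0,0]], "twist": [0,0,0,0,0], "grip": 0, "force": 20}}

```text
time_s: 47.35
tool_pos: [0.437, 0.0838, 0.0082]
tool_rot: [-179.7, 4.6, -0.1]
force: [0.1, 0.4, -1.6]
grip_width: 0.0263
```

Call:
{"name": "arm_command", "arguments": {"translation": [[0,0,-1],[0,0,-3],[0,0,-3],[0,0,-3],[0,0,-2],[0,0,0]], "twist": [0,0,0,0,0,0]}}

```text
time_s: 48.1
tool_pos: [0.4471, 0.0837, 0.1337]
tool_rot: [-179.7, 4.6, -0.0]
force: [0.1, -0.8, -0.5]
grip_width: 0.0263
```

Call:
{"name": "arm_command", "arguments": {"translation": [[0,0,0],[0,0,0],[0,0,0],[0,0,0],[0,0,0],[0,0,0],[0,0,0],[0,0,0],[0,0,0],[0,0,0]], "twist": [9.1,9.1,9.1,9.1,9.1,9.1,9.1,9.1,9.1,9.1]}}

```text
time_s: 49.35
tool_pos: [0.4396, 0.0834, 0.1247]
tool_rot: [174.6, -0.0, -93.9]
force: [0.8, 0.3, -0.7]
grip_width: 0.0263
```

Call:
{"name": "arm_command", "arguments": {"translation": [[0,0,0],[0,0,0]], "twist": [0,0]}}

```text
time_s: 49.6
tool_pos: [0.4385, 0.0834, 0.1234]
tool_rot: [174.4, -0.0, -93.6]
force: [-0.2, 0.3, -1.0]
grip_width: 0.0263
```

Run:
```python
from h import *
o=telemetry.get_obs(); print(o["tool_pos"],o["tool_rot"],o["qpos"]); print(tool(np.array([.6715,-.002,.13])-o["tool_pos"]))
```

```text
[0.43847048 0.08341058 0.12340135] [ 1.74434544e+02 -1.88078688e-02 -9.36428288e+01] [  33.92864721    5.49570494  -48.3928459   112.30418095    2.55563807
   69.36253585 -109.17893185]
[  7.04342796 -23.62258137  -2.96250375]
```

Call:
{"name": "arm_command", "arguments": {"translation": [[0.5,-1.2,-0.5],[0.7,-2.4,-0.5],[0.7,-2.4,-0.5],[0.7,-2.4,-0.5],[0.7,-2.4,-0.3],[0.7,-2.4,-0.3],[0.7,-2.4,-0.3],[0.7,-2.4,0],[0.7,-2.4,0],[0.7,-2,0]], "twist": [-1,0,0,0,0,0,0,0,0,0]}}

```text
time_s: 50.85
tool_pos: [0.676, -0.0045, 0.1293]
tool_rot: [174.6, 0.0, -92.1]
force: [-0.4, 0.5, -0.5]
grip_width: 0.0267
```

Call:
{"name": "arm_command", "arguments": {"translation": [[0,-0.5,0],[0,0,0],[0,0,0]], "twist": [0,0,0]}}

```text
time_s: 51.22
tool_pos: [0.6817, -0.0064, 0.1271]
tool_rot: [174.5, 0.1, -92.1]
force: [-0.4, 0.1, -0.7]
grip_width: 0.0263
```

Run:
```python
from h import *
o=telemetry.get_obs(); print(o["tool_pos"],o["tool_rot"],o["qpos"]); print(tool(np.array([.6715,-.002,.06])-o["tool_pos"]))
Rg=R.from_euler("xyz",[-179.7,4.6,-.1],degrees=True); Rn=R.from_euler("xyz",o["tool_rot"],degrees=True)
M=(Rn*Rg.inv()).as_matrix(); print("handle z",M[:,2],"long axis",M@[0,1,0])
```

```text
[ 0.68173948 -0.00639469  0.12706497] [ 1.74514226e+02  6.71604632e-02 -9.20748450e+01] [  25.23104803   35.24674562  -39.97937593   77.83961032   20.85357439
   80.13431289 -107.04678225]
[-0.39424694  0.39325206  6.77559015]
handle z [0.10328019 0.07534657 0.99179438] long axis [ 0.99430515 -0.03416314 -0.10094627]
```

Call:
{"name": "arm_command", "arguments": {"translation": [[-0.1,0.1,2],[-0.1,0.1,2],[-0.1,0.1,2],[-0.1,0.1,1.5],[0,0,1],[0,0,0],[0,0,0]], "twist": [0,0,0,0,0,0,0]}}

```text
time_s: 52.1
tool_pos: [0.6666, -0.0009, 0.0361]
tool_rot: [174.4, 0.0, -92.0]
force: [0.1, -0.5, 0.1]
grip_width: 0.0267
```

Run:
```python
from h import *
o=telemetry.get_obs(); print(o["tool_pos"],o["tool_rot"]); print(tool(np.array([.6715,-.002,.013])-o["tool_pos"]))
```

```text
[ 0.66664452 -0.00090149  0.03608813] [ 1.74375140e+02  3.85809298e-02 -9.19530131e+01]
[ 0.09479474 -0.71294667  2.24970236]
```

Call:
{"name": "arm_command", "arguments": {"translation": [[0.1,-0.4,0.8],[0,-0.3,0.7],[0,0,0.5],[0,0,0.3],[0,0,0]], "twist": [0,0,0,0,0]}}

```text
time_s: 52.72
tool_pos: [0.673, -0.0023, 0.0125]
tool_rot: [174.5, 0.0, -92.0]
force: [-0.6, -0.6, 1.6]
grip_width: 0.0266
```

Call:
{"name": "arm_command", "arguments": {"translation": [[0,0,0.2],[0,0,0],[0,0,0]], "twist": [0,0,0]}}

```text
time_s: 53.1
tool_pos: [0.6731, -0.0024, 0.0113]
tool_rot: [174.6, 0.0, -92.0]
force: [-1.5, 1.2, 0.5]
grip_width: 0.0264
```

Call:
{"name": "arm_command", "arguments": {"translation": [[0,0,0],[0,0,0],[0,0,0],[0,0,0],[0,0,0],[0,0,-1],[0,0,-2],[0,0,-4],[0,0,-4],[0,0,-4]], "twist": [0,0,0,0,0,0,0,0,0,0], "grip": 65}}

```text
time_s: 54.35
tool_pos: [0.6867, -0.0027, 0.1666]
tool_rot: [174.4, 0.1, -91.9]
force: [-0.1, -0.0, -0.8]
grip_width: 0.057
```

Call:
{"name": "arm_command", "arguments": {"translation": [[0,2,-1],[0,3,-1],[0,3,-1],[0,3,0],[0,3,0],[0,3,0],[0,2,0],[0,0,0],[0,0,0],[0,0,0]], "twist": [0,0,0,0,0,0,0,0,0,0]}}

```text
time_s: 55.6
tool_pos: [0.5024, 0.0079, 0.2343]
tool_rot: [176.1, -0.1, -91.7]
force: [0.4, 0.3, -0.7]
grip_width: 0.0567
```

Run:
```python
from h import *
t=cam("top"); c=cam("scene"); o=telemetry.get_obs(); print(o["tool_pos"],o["tool_rot"])
cv2.imwrite("pics/t3.png",cv2.resize(t["img"][100:300,110:510],None,fx=2,fy=2,interpolation=cv2.INTER_CUBIC)); show(c,"pics/s3.png",140,490,100,310,2)
```

```text
[0.50217487 0.00786481 0.23391694] [ 1.76032479e+02 -1.24245603e-01 -9.17146987e+01]
```

View pics/t3.png

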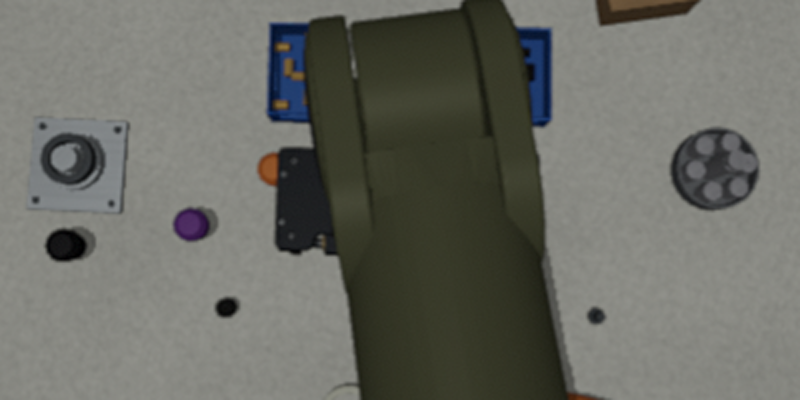

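View pics/s3.png

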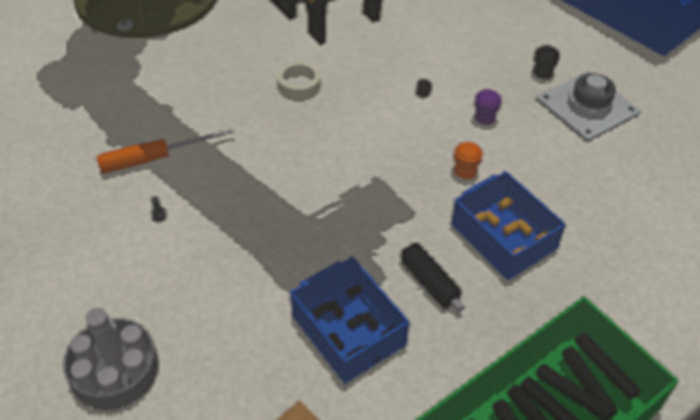

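Top view: hub with collar on the plate at (70,160), knob upright at (66,245), spindle in the dish with its top at (742,160). Scene view: handle lies flat midway between the bins, bar centre at (431,276), spindle upright in the dish. Numeric check next.

Run:
```python
from h import *
t=cam("top"); c=cam("scene")
ft=lambda p:(np.array(p)+.5)/2-.5+[110,100]; fs=lambda p:(np.array(p)+.5)/2-.5+[140,100]
k=onz(t,ft([(66,245)]),.034)[0]; a=np.radians(-3); d=k[:2]-[.585,.3553]
print("knob in plate",d@[np.cos(a),np.sin(a)],d@[-np.sin(a),np.cos(a)])
print("spindle top",onz(t,ft([(742,160)]),.096),"pot .5697 -.3281")
h=onz(c,fs([(412,253),(449,299)]),.015); print("handle ends",h,h.mean(0))
m=cv2.inRange(cv2.cvtColor(c["img"],cv2.COLOR_BGR2GRAY)[212:262,330:375],0,45)
k=max(cv2.findContours(m,cv2.RETR_EXTERNAL,cv2.CHAIN_APPROX_NONE)[0],key=cv2.contourArea); r=cv2.minAreaRect(k); print(r,onz(c,[np.array(r[0])+[330,212]],.012))
print("collar top",onz(t,ft([(70,159)]),.040))
```

```text
knob in plate -0.08616870498252954 -0.003268114874400832
spindle top [[ 0.56862887 -0.32898396  0.096     ]] pot .5697 -.3281
handle ends [[ 0.64181995 -0.00114449  0.015     ]
 [ 0.71265395 -0.00881419  0.015     ]] [ 0.67723695 -0.00497934  0.015     ]
((24.567874908447266, 25.07465934753418), (34.77717971801758, 11.099101066589355), 47.72631072998047) [[ 0.67460772 -0.0030368   0.012     ]]
collar top [[0.58758515 0.35239559 0.04      ]]
```

All within tolerance, so I am handing in.

```bash
python3 -c "
from cell import env; print(env.sign_off())"
```

```text
the job is handed in; nothing more can be done
None
```

The kit is laid out and handed in after about 56 s of robot time, with the gripper clear of everything. The hand-in reported no verdict.

My last checks, all camera measurements:

| Part | Measured result | Limit |
|---|---|---|
| Hub | about 2 mm from the plate's middle, boss up | 14 mm |
| Collar | around the boss and flat by eye | – |
| Spindle | upright, within about 1.5 mm of the dish's centre | 12 mm |
| Knob | upright, 86 mm robotwards of the plate's centre and 3 mm sideways | 68–125 mm; 22 mm |
| Handle | flat, about 3 mm from midway and 3–6 mm along the depth | 15 mm; 20 mm |

- **Handle angle:** it was set to about -2° when placed, matching the bins. A rough two-point reading of the handle in the last scene view gave about -6°. Both are inside the 12.6° limit.
- **Collar position:** the last top view put its centre about 4 mm from the earlier measured position of the hub. The limit is 8 mm, and the close wrist view showed it around the boss.
- **Tool tilt:** the tool slowly picked up 4 to 6° of tilt. I allowed for it in the moves, and in the last views the parts stood or lay flat after release.

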